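Stand the controller stand back up against its charging bar

ROBOT

A 6-joint arm with a two-finger parallel gripper is mounted at the origin on the work surface. World frame = base frame: x ahead of the robot, y to its left, z up, the work surface at z = 0. Lengths are in m, angles in rad, forces in N, time in s.
With the tool pointing down it reaches from about 0.3 to 0.75 m from the base axis. Payload 8.5 kg.
Tool frame: the origin (TCP) lies midway between the tips of the shut fingers; the grasp point (between the pads) lies hold_point_z behind it (hold_point_z is the distance from the TCP to the grasp point, in m); z points along the fingers, y is the line along which they close (so a half turn about z gives the same grasp; the last joint's range is limited). The gripper opens to 88 mm and grips with 3 to 60 N. Pads are 18 mm wide; open, the fingers measure 123 mm over their backs; the gripper's body (75 mm by 187 mm) begins 45 mm behind the grasp point.
Start: joints at [-1.462, 0.381, 1.297, -0, 1.464, -0.215], TCP at [0.175, -0.521, 0.239] pointing down, gripper open.
Joint ranges: [-3.11, 3.11], [-0.89, 2.33], [0.22, 2.48], [-1.42, 4.56], [0.17, 2.85], [-2.88, 2.88]. Speed limits (rad/s): [2.39, 2.39, 3.14, 3.14, 3.14, 3.14].

INTERFACE

Orientations are given as a rotation vector (axis times angle).
In Python, from station import sense, get_image, calibration, finish_job, hold_point_z gives the robot as it stands.
- The arm moves only by the shell command python3 -m crank 'ROWS' [FORCE]. ROWS is JSON, a list of rows, each a list of 3 entries, a list of its own where there are three numbers: the shift along the tool's x, y, z in m, then the turn, a rotation vector about the tool's x, y, z in degrees, then the closure, from 0 (fully open) to 1 (shut). A call has 1 to 5 rows; each row is the pose to reach, as a shift and turn from the pose commanded when the call began, along the tool's axes at that moment; what a row does not reach only later rows make up. A row lasts 1/10 s, in which the tool goes at most 50 mm and 8.59 degrees, less where a joint would pass 70% of its speed; a pose out of reach is approached as far as the arm can. A call with a gripper value outside its range is refused whole. The fingers move at their own pace and stop on an object; FORCE is the grip in N (left out, the last holds). Time passes only in rows, so rows that repeat a pose let the fingers close. It gives the time, the measured TCP pose, the force, the opening and the grip force at its end, in the units of the state.
- sense(): the state, without advancing time (a new reading comes with each control period).
- get_image(name): name is "side" or "top" or "wrist"; returns (picture, depth): 384x512x3 uint8, red, green, blue; 384x512 float32, m along the optical axis (not along the pixel's ray), 0 where there is no reading.
- calibration(name): a dict with "camera_matrix" (3x3 intrinsics, pixels), "world_from_camera" (4x4, takes a point from camera to world coordinates). Camera axes: x right, y up, looking along -z (the intrinsics and any distortion apply to the point x, -y, -z); pixel columns grow to the right and rows downward; lengths in m; the calibration is good to about 2 mm. The wrist camera is an equidistant fisheye: a pixel r from the principal point sees the ray r / f radians off the axis. A picture is of the moment at which its call begins: read the wrist's pose just before it. calibration takes no time and is no camera call; for the wrist camera it gives the pose at the moment of the call.
- finish_job(): hands the job in; it is judged then, once.
The state is a dict: "clock": time; "joint_positions": joint angles; "joint_velocities": joint speeds; "joint_torque": joint torques, N m; "ee_pos": TCP position; "ee_rot": TCP orientation; "contact_force": force on the tool from outside, world axes, zero at the start; "ft_torque": the same for the moment, N m; "opening": finger opening in m; "finger_force": force on a finger pad.
Only numpy, scipy, OpenCV 4.12 (cv2) and the standard library are available. Lean on these libraries where they do the work, as an engineer would, in place of code of your own. Each camera call takes 0.05 s, during which the arm holds its last target. There are 200 camera calls.

TASK

The empty controller stand has been knocked onto its back in front of the charging bar. Without gripping or lifting anything, push its raised base plate over so that the stand tips back up onto its base, then push it along the bench until its back is flush against the charging bar, all within the bar's length. Leave the controller, the moose, the shaker and the bowl of keys where they are.

Things in the scene. Friction and masses are not known exactly. Their poses are not given: they have to be found in the camera images.
- stand: Loose black L of two plates, 0.45 kg, now on its back: back plate flat, base plate on edge. Origin: middle of the heel (outer corner edge), on the bench lying or standing. x: along the back plate to its top (level at first, towards the bar; up when standing); z: along the base plate to its front edge (up at first; level, away from the bar, when standing); y: width. Outer faces: x = 0, z = 0.
- stand_edge (a point): Middle of the base plate's free (front) edge, inner side. Base plate: weighted, 90 mm long, 130 wide, 14 thick (x 0 to 14 mm); a lip along this edge, 6 mm wide, rises 8 mm more (to x = 22 mm). Pushing the inner face high up towards the stand's -x turns it about the heel; past about 30 degrees it falls onto its base. It slides on the bench at a few newtons; when standing, push it low.
- stand_top (a point): Middle of the back plate's top edge, inner side. Back plate: 105 mm from the heel to this edge, 110 mm wide, 12 mm thick (z 0 to 12 mm in the stand's frame). When the stand stands, this point is 105 mm above the bench.
- bar: Grey charging bar fixed to the bench beyond the stand (it does not move), 340 mm long, 40 mm deep, 40 mm high. Origin: middle of the lower edge of its front face (the face towards the robot, where the stand's back belongs). x points from the front face into the bar (away from the robot), y along the bar, z up.
- controller: Grey game controller lying on the bench, 150 mm wide (its y), 100 mm deep (its x), 48 mm high. Origin under its middle, z up. Leave alone.
- moose: White ceramic moose figurine, 130 mm long, 95 mm wide at the antlers, 150 mm high, head towards its -x. Origin under its middle, z up. Leave alone.
- shaker: Stainless cocktail shaker with cap on, 84 mm across, 206 mm high. Origin under its middle, z up. Leave alone.
- bowl: Birch bowl with keys, 124 mm across, 48 mm high. Origin under its middle, z up. Leave alone.
There are look-alikes about, which are no part of the job. Several things have the shape of the stand; the one meant has the colours described above.

How it is judged:
By the outcome, as a careful person would: the job done as asked, in the order asked, and still so for the second after the job is handed in, with the robot touching nothing.
It also fails if it takes over 48 s, if anything falls off the work surface, if the arm or the gripper's body presses on something with over 40 N, if the wrist force passes 120 N, or if a joint passes its speed limit or range.

## Working session

There is one attempt and no reset: what is moved stays moved. The work goes in short steps, Python scripts to look and compute and a shell command to move; the robot and the scene stay as the last step left them, time stands still between calls to the robot, and variables do not carry over. Pictures are saved under pics/ and viewed, at most 10 in all, crops included, and the job is handed in when it is done.

```bash
mkdir -p pics; cat > h.py <<'E'
import numpy as np,cv2
from station import *
def snap(n,fn):
    c=calibration(n);im,d=get_image(n);np.savez(f'{n}.npz',im=im,d=d,K=c['camera_matrix'],T=c['world_from_camera']);cv2.imwrite('pics/'+fn,im[...,::-1]);return im,d,c
def pts(n):
    z=np.load(n+'.npz');d=z['d'];K=z['K'];v,u=np.mgrid[:384,:512]
    P=np.stack([(u-K[0,2])/K[0,0]*d,-(v-K[1,2])/K[1,1]*d,-d],-1)
    P=P@z['T'][:3,:3].T+z['T'][:3,3];P[d==0]=np.nan
    return z['im'],P
E
python3 - <<'E'
from h import *
for n in('top','side'):
    im,d,c=snap(n,n+'0.png');print(n,{k:(np.round(v,3).tolist() if not isinstance(v,str) else v) for k,v in c.items()},(d>0).mean())
s=sense();print(s['ee_pos'],s['ee_rot'],s['clock'],hold_point_z)
E
```

```text
top {'camera_matrix': [[383.371, 0.0, 259.66], [0.0, 383.371, 192.741], [0.0, 0.0, 1.0]], 'world_from_camera': [[0.017, 0.994, -0.109, 0.451], [-1.0, 0.015, -0.014, 0.024], [-0.013, 0.109, 0.994, 0.926], [0.0, 0.0, 0.0, 1.0]]} 0.9960378011067709
side {'camera_matrix': [[495.007, 0.0, 255.897], [0.0, 495.007, 182.935], [0.0, 0.0, 1.0]], 'world_from_camera': [[0.995, 0.04, -0.091, 0.435], [-0.098, 0.517, -0.85, -0.963], [0.013, 0.855, 0.518, 0.698], [0.0, 0.0, 0.0, 1.0]]} 0.9960683186848959
[ 0.17495362 -0.5211768   0.23816802] [-3.09914965e+00 -5.06142254e-01 -9.55458751e-05] 0.1 0.0187
```

View pics/top0.png

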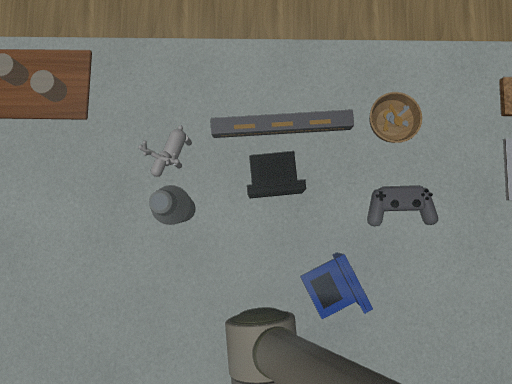

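View pics/side0.png

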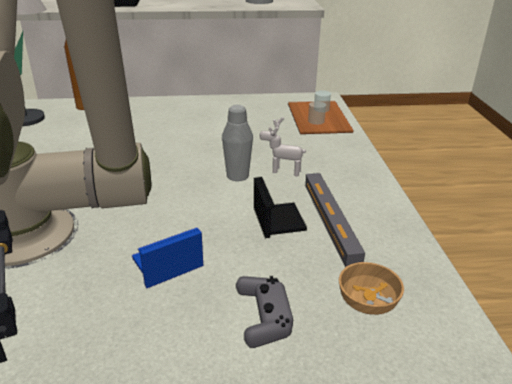

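The top view shows the black stand at about (275,175), with its raised base plate on the robot side (row ~188). The bar spans (211–353, 110–136). A blue look-alike sits at (335,285), and the side view shows the stand at (275,210). Next I'll measure all of these.

```bash
cat > meas.py <<'E'
from h import *
def stand(n,box):
    im,P=pts(n);m=np.zeros(im.shape[:2],bool);m[box[1]:box[3],box[0]:box[2]]=1
    m&=(im.max(-1)<60)&np.isfinite(P[...,2])
    return P[m]
def rect(Q):
    r=cv2.minAreaRect((Q[:,:2]*1000).astype(np.float32));b=cv2.boxPoints(r);return np.round(b).tolist(),np.round(r[1])
if __name__=='__main__':
  for n,box in(('top',(235,145,315,205)),('side',(245,170,312,242))):
    Q=stand(n,box);print(n,len(Q),np.percentile(Q[:,2],[1,25,50,75,99]).round(3))
    for nm,lo,hi in(('low',.004,.022),('high',.07,.105),('mid',.03,.105)):
        S=Q[(Q[:,2]>lo)&(Q[:,2]<hi)]
        if len(S)>15:print(nm,len(S),np.median(S[:,2]).round(3),*rect(S))
  for n,box in(('top',(205,105,360,142)),('side',(300,170,366,262))):
    im,P=pts(n);S=P[box[1]:box[3],box[0]:box[2]].reshape(-1,3);S=S[S[:,2]>.034];S=S[S[:,2]<.05];print('bar',n,np.median(S[:,2]).round(3),*rect(S))
E
python3 meas.py
```

```text
top 2032 [0.008 0.011 0.013 0.087 0.092]
low 1299 0.012 [[540.0, 60.0], [553.0, -55.0], [655.0, -43.0], [642.0, 72.0]] [103. 115.]
high 614 0.089 [[539.0, 62.0], [554.0, -64.0], [576.0, -62.0], [562.0, 65.0]] [ 22. 128.]
mid 714 0.089 [[539.0, 62.0], [554.0, -64.0], [576.0, -62.0], [562.0, 65.0]] [ 23. 128.]
side 1650 [0.004 0.013 0.015 0.065 0.093]
low 927 0.013 [[529.0, 121.0], [551.0, -68.0], [709.0, -49.0], [687.0, 139.0]] [159. 189.]
high 384 0.09 [[535.0, 59.0], [551.0, -68.0], [573.0, -65.0], [557.0, 61.0]] [ 22. 128.]
mid 650 0.079 [[486.0, -18.0], [564.0, -76.0], [711.0, 122.0], [634.0, 179.0]] [246.  96.]
bar top 0.039 [[687.0, 156.0], [711.0, -183.0], [753.0, -180.0], [729.0, 159.0]] [ 42. 340.]
bar side 0.041 [[684.0, 155.0], [709.0, -185.0], [751.0, -182.0], [726.0, 158.0]] [ 42. 341.]
```

```bash
cat > plan.py <<'E'
import sys
from h import *
from scipy.spatial.transform import Rotation as R
def plan(p,yaw):
    s=sense();R0=R.from_rotvec(s['ee_rot']);c,q=np.cos(np.radians(yaw)),np.sin(np.radians(yaw))
    Rt=R.from_matrix(np.array([[c,q,0],[q,-c,0],[0,0,-1]]))
    print('t',s['clock'],'at',s['ee_pos'].round(4) if hasattr(s['ee_pos'],'round') else s['ee_pos'],'yaw',np.degrees(np.arctan2(*R0.as_matrix()[[1,0],0])).round(1),'F',np.round(s['contact_force'],1))
    print('shift',R0.inv().apply(np.array(p)-s['ee_pos']).round(4),'turn',np.degrees((R0.inv()*Rt).as_rotvec()).round(2))
if __name__=='__main__':
    a=[float(x) for x in sys.argv[1:]];plan(a[:3],a[3])
E
python3 plan.py .605 .004 .2 6.7
python3 - <<'E'
from h import *
im,P=pts('top');b=(im[...,2].astype(int)-im[...,0]>50);b[:200]=0;S=P[b];S=S[S[:,2]<.15];print('blue',S.min(0),S.max(0))
import meas;print(meas.rect(S[S[:,2]>.05]))
E
```

```text
t 0.1 at [ 0.175  -0.5212  0.2382] yaw 18.6 F [-0.1  0.9  0.2]
shift [ 0.5748 -0.361   0.0388] turn [-8.000e-02 -1.000e-02  1.185e+01]
blue [ 0.26199089 -0.20558352 -0.00083066] [ 0.41120086 -0.06255172  0.09385964]
([[291.0, -188.0], [300.0, -207.0], [414.0, -148.0], [404.0, -129.0]], array([128.,  21.]))
```

```bash
python3 -m crank '[[[0.575,-0.361,0],[0,0,12],0.55],[[0.575,-0.361,0],[0,0,12],0.55],[[0.575,-0.361,0],[0,0,12],0.55],[[0.575,-0.361,0],[0,0,12],0.55],[[0.575,-0.361,0],[0,0,12],0.55]]'; python3 plan.py .605 .004 .2 6.7
```

```text
clock: 0.6
ee_pos: [0.3342, -0.3263, 0.2386]
ee_rot: [-3.136, -0.179, 0.0]
contact_force: [0.4, 0.4, 0.4]
opening: 0.0503
finger_force: 0.0
t 0.6 at [ 0.3342 -0.3263  0.2386] yaw 6.5 F [0.4 0.4 0.4]
shift [ 0.3066 -0.2973  0.0387] turn [-0.02  0.   -0.18]
```

```bash
python3 -m crank '[[[0.307,-0.297,0],[0,0,0],0.55],[[0.307,-0.297,0],[0,0,0],0.55],[[0.307,-0.297,0],[0,0,0],0.55],[[0.307,-0.297,0],[0,0,0],0.55],[[0.307,-0.297,0],[0,0,0],0.55]]'; python3 plan.py .605 .004 .2 6.7
```

```text
clock: 1.1
ee_pos: [0.4929, -0.1329, 0.2386]
ee_rot: [-3.136, -0.18, 0.0]
contact_force: [0.4, -0.9, 0.1]
opening: 0.0395
finger_force: 0.0
t 1.1 at [ 0.4929 -0.1329  0.2386] yaw 6.6 F [ 0.4 -0.9  0.1]
shift [ 0.127  -0.1233  0.0386] turn [-0.01  0.01 -0.15]
```

```bash
python3 -m crank '[[[0.127,-0.123,0],[0,0,0],0.55],[[0.127,-0.123,0],[0,0,0],0.55],[[0.127,-0.123,0],[0,0,0],0.55],[[0.127,-0.123,0],[0,0,0],0.55],[[0.127,-0.123,0.07],[0,0,0],0.55]]'; python3 plan.py .605 .005 .066 6.7
```

```text
clock: 1.6
ee_pos: [0.6084, 0.0043, 0.1928]
ee_rot: [3.134, 0.186, 0.019]
contact_force: [0.7, -0.7, -0.8]
opening: 0.0395
finger_force: 0.0
t 1.6 at [0.6084 0.0043 0.1928] yaw 6.8 F [ 0.7 -0.7 -0.8]
shift [-0.0048 -0.0015  0.1268] turn [ 0.18 -0.69  0.08]
```

```bash
python3 -m crank '[[[-0.004,-0.001,0.05],[0,-0.5,0],0.55],[[-0.004,-0.001,0.1],[0,-0.5,0],0.55],[[-0.004,-0.001,0.126],[0,-0.5,0],0.55],[[-0.004,-0.001,0.126],[0,-0.5,0],0.55]]'; python3 plan.py .578 .002 .066 6.7
```

```text
clock: 2.0
ee_pos: [0.598, 0.0027, 0.0589]
ee_rot: [-3.135, -0.179, 0.026]
contact_force: [-0.4, -1.0, 0.3]
opening: 0.0396
finger_force: 0.0
t 2.0 at [0.598  0.0027 0.0589] yaw 6.5 F [-0.4 -1.   0.3]
shift [-0.0201 -0.0016 -0.0067] turn [-0.14  0.95 -0.15]
```

```bash
python3 -m crank '[[[-0.007,-0.001,-0.008],[0,1,0],0.55],[[-0.014,-0.001,-0.008],[0,1,0],0.55],[[-0.021,-0.001,-0.008],[0,1,0],0.55],[[-0.028,-0.001,-0.008],[0,1,0],0.55],[[-0.035,-0.001,-0.008],[0,1,0],0.55]]'; python3 - <<'E'
from h import *
im,d,c=snap('side','side1.png');E
E
python3 -c "
import cv2;i=cv2.imread('pics/side1.png')[130:270,190:380];cv2.imwrite('pics/s1c.png',cv2.resize(i,None,fx=3,fy=3))"; python3 plan.py .55 0 .068 6.7
```

```text
clock: 2.5
ee_pos: [0.5649, -0.0008, 0.0718]
ee_rot: [-3.136, -0.179, -0.016]
contact_force: [1.0, 0.1, -0.6]
opening: 0.0397
finger_force: 0.3
t 2.55 at [ 0.5638 -0.0007  0.0715] yaw 6.5 F [-0.4 -0.1  0.1]
shift [-0.0136 -0.0023  0.0034] turn [-0.   -0.48 -0.15]Traceback (most recent call last):
  File "<stdin>", line 2, in <module>
NameError: name 'E' is not defined
```

View pics/s1c.png

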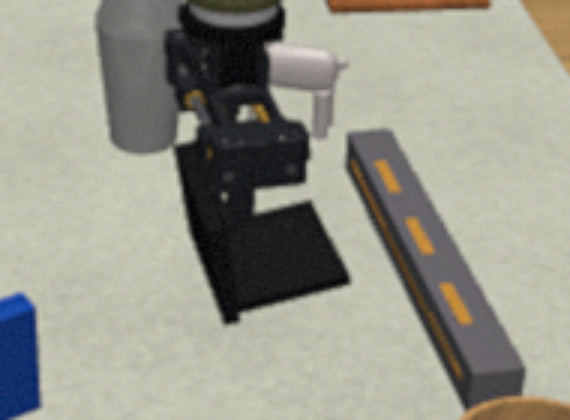

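The stand is starting to tilt: its plate is against the fingers at crop (210,200) and the heel is down. I'll keep pushing.

```bash
python3 -m crank '[[[-0.01,-0.001,0],[0,0,0],0.55],[[-0.02,-0.002,0],[0,0,0],0.55],[[-0.03,-0.003,0],[0,0,0],0.55],[[-0.04,-0.004,0],[0,0,0],0.55],[[-0.052,-0.005,0],[0,0,0],0.55]]'; python3 - <<'E'
from h import *
im,d,c=snap('side','side2.png')
cv2.imwrite('pics/s2c.png',cv2.resize(im[130:270,190:380,::-1],None,fx=3,fy=3))
E
python3 plan.py .55 0 .068 6.7
```

```text
clock: 3.05
ee_pos: [0.5121, -0.0016, 0.0705]
ee_rot: [-3.136, -0.18, -0.013]
contact_force: [0.3, 0.4, 0.7]
opening: 0.0398
finger_force: 0.0
t 3.1 at [ 0.5103 -0.0014  0.0704] yaw 6.6 F [-1.3  1.3 -1.2]
shift [0.0396 0.0032 0.0027] turn [-0.04 -0.38 -0.14]
```

View pics/s2c.png

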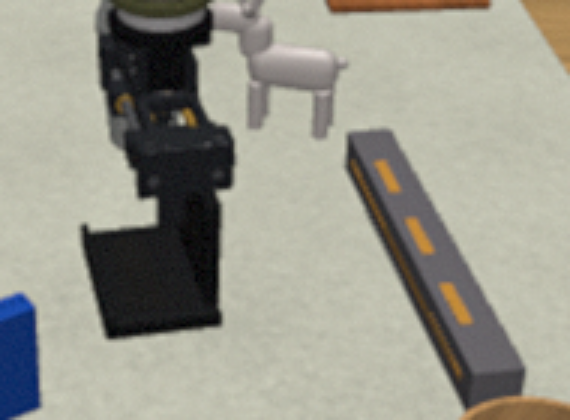

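The stand is upright on its base, with the fingers inside the L. I'll back off over the base and measure again.

```bash
python3 -m crank '[[[-0.02,0,-0.01],[0,0,0],0.55],[[-0.06,0,-0.03],[0,0,0],0.55],[[-0.11,0,-0.06],[0,0,0],0],[[-0.11,0,-0.06],[0,0,0],0],[[-0.11,0,-0.06],[0,0,0],0]]'; python3 - <<'E'
from h import *
im,d,c=snap('side','side3.png');im,d,c=snap('top','top3.png')
im,P=pts('top')
cv2.imwrite('pics/t3c.png',cv2.resize(im[90:260,180:380,::-1],None,fx=3,fy=3))
import meas
for n,box in(('top',(235,145,315,240)),('side',(200,170,275,250))):
    Q=meas.stand(n,box)
    for lo,hi in((.008,.03),(.095,.11),(.03,.11)):
        S=Q[(Q[:,2]>lo)&(Q[:,2]<hi)&(Q[:,0]<.62)];S=S[abs(S[:,1])<.1]
        if len(S)>10:print(n,lo,len(S),S.min(0).round(3),S.max(0).round(3),*meas.rect(S))
E
python3 plan.py .43 0 .010 6.7
```

```text
clock: 3.6
ee_pos: [0.403, -0.0144, 0.1305]
ee_rot: [3.136, 0.178, 0.017]
contact_force: [-0.6, -0.0, 0.5]
opening: 0.0617
finger_force: 0.0
top 0.008 1642 [ 0.451 -0.074  0.008] [0.548 0.06  0.029] [[450.0, 54.0], [462.0, -75.0], [548.0, -67.0], [536.0, 62.0]] [ 86. 129.]
top 0.095 247 [ 0.528 -0.055  0.095] [0.549 0.05  0.108] [[527.0, 50.0], [539.0, -56.0], [550.0, -55.0], [538.0, 51.0]] [ 11. 107.]
top 0.03 372 [ 0.527 -0.055  0.031] [0.549 0.052 0.108] [[527.0, 52.0], [539.0, -56.0], [550.0, -55.0], [538.0, 53.0]] [ 11. 109.]
side 0.008 1181 [ 0.45  -0.077  0.008] [0.549 0.057 0.03 ] [[445.0, 48.0], [461.0, -80.0], [550.0, -69.0], [533.0, 60.0]] [ 89. 130.]
side 0.095 150 [ 0.527 -0.058  0.095] [0.547 0.048 0.108] [[524.0, 48.0], [537.0, -58.0], [547.0, -57.0], [535.0, 49.0]] [ 10. 106.]
side 0.03 458 [ 0.527 -0.06   0.03 ] [0.548 0.048 0.108] [[522.0, 47.0], [537.0, -61.0], [549.0, -59.0], [534.0, 49.0]] [ 12. 109.]
t 3.7 at [ 0.4042 -0.0144  0.1295] yaw 6.5 F [-0.6  0.1  0.9]
shift [ 0.0262 -0.0114  0.1197] turn [ 0.02 -0.54 -0.16]
```

View pics/t3c.png

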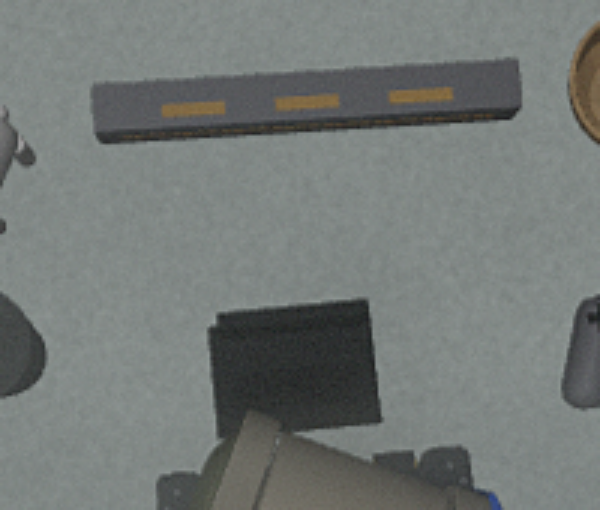

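The stand now stands on its base at about 6.4° yaw, against 4° for the bar. I'll come down behind its front edge with the fingers fully open, square to the bar.

```bash
python3 -m crank '[[[0.024,0.003,0.02],[0,-0.5,2.5],0],[[0.024,0.003,0.05],[0,-0.5,2.5],0],[[0.024,0.003,0.085],[0,-0.5,2.5],0],[[0.024,0.003,0.11],[0,-0.5,2.5],0],[[0.024,0.003,0.117],[0,-0.5,2.5],0]]'; python3 plan.py .43 -.015 .010 4.05
```

```text
clock: 4.2
ee_pos: [0.4281, -0.014, 0.0099]
ee_rot: [-3.138, -0.112, 0.008]
contact_force: [-0.5, -0.1, 0.3]
opening: 0.0882
finger_force: 0.0
t 4.2 at [ 0.4281 -0.014   0.0099] yaw 4.1 F [-0.5 -0.1  0.3]
shift [ 0.0018  0.0012 -0.0001] turn [-0.12  0.27  0.02]
```

```bash
python3 -m crank '[[[0.006,0,0],[0,0,0],0],[[0.014,0,0],[0,0,0],0],[[0.022,0,0],[0,0,0],0],[[0.03,0,0],[0,0,0],0],[[0.038,0,0],[0,0,0],0]]'; python3 -m crank '[[[0.008,0,0],[0,0,0],0],[[0.016,0,0],[0,0,0],0],[[0.024,0,0],[0,0,0],0],[[0.032,0,0],[0,0,0],0],[[0.04,0,0],[0,0,0],0]]'; python3 -m crank '[[[0.008,0,0],[0,0,0],0],[[0.016,0,0],[0,0,0],0],[[0.024,0,0],[0,0,0],0],[[0.032,0,0],[0,0,0],0],[[0.04,0,0],[0,0,0],0]]'; python3 plan.py .600 -.004 .010 4.05
python3 - <<'E'
from h import *
im,d,c=snap('side','side4.png');snap('top','t4.png')
cv2.imwrite('pics/s4c.png',cv2.resize(im[130:290,190:390,::-1],None,fx=3,fy=3))
import meas
for n,box in(('top',(235,105,315,240)),('side',(200,150,345,250))):
    Q=meas.stand(n,box)
    S=Q[(Q[:,2]>.095)&(Q[:,2]<.112)&(Q[:,0]>.6)&(abs(Q[:,1])<.08)];print(n,len(S),*meas.rect(S))
E
```

```text
clock: 4.7
ee_pos: [0.4666, -0.0115, 0.0135]
ee_rot: [-3.139, -0.112, 0.001]
contact_force: [-5.3, 0.0, 5.4]
opening: 0.0883
finger_force: 2.9
clock: 5.2
ee_pos: [0.5065, -0.0087, 0.0135]
ee_rot: [-3.139, -0.111, 0.001]
contact_force: [-5.4, -0.1, 3.6]
opening: 0.088
finger_force: 2.5
clock: 5.7
ee_pos: [0.5464, -0.0059, 0.0135]
ee_rot: [-3.14, -0.111, 0.001]
contact_force: [-5.3, 0.2, 4.0]
opening: 0.088
finger_force: 2.5
t 5.7 at [ 0.5464 -0.0059  0.0135] yaw 4.1 F [-5.3  0.2  4. ]
shift [0.0536 0.0019 0.0035] turn [-0.01  0.03  0.01]
top 192 [[632.0, 54.0], [640.0, -51.0], [650.0, -50.0], [642.0, 55.0]] [ 11. 106.]
side 163 [[628.0, 50.0], [635.0, -53.0], [647.0, -53.0], [639.0, 51.0]] [ 12. 104.]
```

View pics/s4c.png

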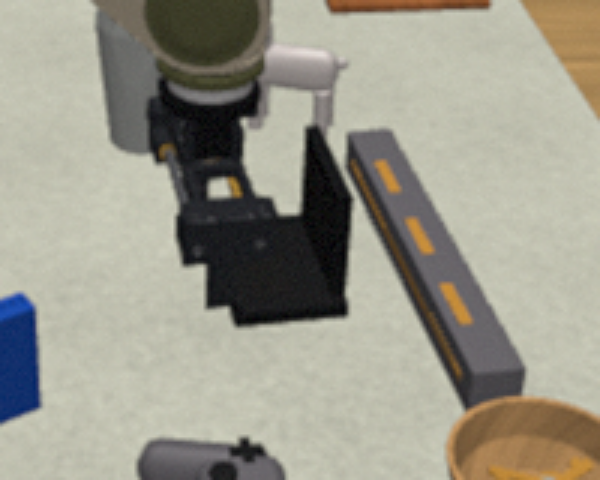

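The stand is squared up and about 53 mm from the bar. I'll push on and slow down near contact.

```bash
python3 -m crank '[[[0.009,0,0],[0,0,0],0],[[0.018,0,0],[0,0,0],0],[[0.027,0,0],[0,0,0],0],[[0.036,0,0],[0,0,0],0],[[0.042,0,0],[0,0,0],0]]';  python3 -m crank '[[[0.002,0,0],[0,0,0],0],[[0.004,0,0],[0,0,0],0],[[0.006,0,0],[0,0,0],0],[[0.008,0,0],[0,0,0],0]]'
```

```text
clock: 6.3
ee_pos: [0.5885, -0.003, 0.0131]
ee_rot: [-3.139, -0.111, 0.0]
contact_force: [-6.2, -0.7, 4.4]
opening: 0.0879
finger_force: 2.9
clock: 6.7
ee_pos: [0.5957, -0.0025, 0.0129]
ee_rot: [-3.139, -0.111, 0.001]
contact_force: [-6.2, 1.0, 3.2]
opening: 0.0882
finger_force: 2.6
```

```bash
python3 -m crank '[[[0.001,0,0],[0,0,0],0],[[0.002,0,0],[0,0,0],0]]'
```

```text
clock: 6.9
ee_pos: [0.5977, -0.0023, 0.0129]
ee_rot: [-3.139, -0.111, 0.001]
contact_force: [-5.2, 0.2, 5.2]
opening: 0.088
finger_force: 2.6
```

```bash
python3 -m crank '[[[0.001,0,0],[0,0,0],0],[[0.002,0,0],[0,0,0],0]]'
```

```text
clock: 7.1
ee_pos: [0.5987, -0.0023, 0.0129]
ee_rot: [-3.139, -0.112, 0.005]
contact_force: [-12.6, -1.3, 8.6]
opening: 0.0883
finger_force: 6.4
```

```bash
python3 -m crank '[[[0.001,0,0],[0,0,0],0],[[0.002,0,0],[0,0,0],0]]'
```

```text
clock: 7.3
ee_pos: [0.5988, -0.0022, 0.0129]
ee_rot: [-3.139, -0.112, 0.013]
contact_force: [-21.6, -5.0, 15.0]
opening: 0.088
finger_force: 10.9
```

The force rose from 5 to 22 N with no further travel, so the stand is against the bar. I'll back off, lift and check.

```bash
python3 -m crank '[[[-0.006,0,0],[0,0,0],0],[[-0.02,0,0],[0,0,0],0],[[-0.06,0,-0.02],[0,0,0],0],[[-0.1,0,-0.06],[0,0,0],0],[[-0.14,0,-0.11],[0,0,0],0]]';  python3 -m crank '[[[-0.05,0,-0.06],[0,0,0],0],[[-0.09,0,-0.1],[0,0,0],0],[[-0.09,0,-0.1],[0,0,0],0],[[-0.09,0,-0.1],[0,0,0],0]]'
python3 - <<'E'
from h import *
im,d,c=snap('side','side5.png');t,_,_=snap('top','t5.png')
cv2.imwrite('pics/c5.png',np.vstack([cv2.resize(im[150:290,220:400,::-1],(540,300)),cv2.resize(t[80:220,130:450,::-1],(540,260))]))
import meas
for n,box in(('top',(235,85,320,240)),('side',(200,120,365,260))):
    Q=meas.stand(n,box)
    for lo,hi in((.095,.112),(.05,.112)):
        S=Q[(Q[:,2]>lo)&(Q[:,2]<hi)&(Q[:,0]>.6)&(abs(Q[:,1])<.08)];print(n,len(S),*meas.rect(S))
for n,box in(('top',(205,105,360,142)),('side',(300,170,366,262))):
    im,P=pts(n);S=P[box[1]:box[3],box[0]:box[2]].reshape(-1,3);S=S[(S[:,2]>.036)&(S[:,2]<.044)&(abs(S[:,1])>.085)];print('bar',*meas.rect(S))
print(sense()['ee_pos'],sense()['clock'])
E
```

```text
clock: 7.8
ee_pos: [0.474, -0.011, 0.1073]
ee_rot: [-3.139, -0.111, 0.0]
contact_force: [0.8, -0.8, 1.1]
opening: 0.0881
finger_force: 0.0
clock: 8.2
ee_pos: [0.3853, -0.0177, 0.2098]
ee_rot: [3.137, 0.11, 0.012]
contact_force: [0.2, -0.1, -0.4]
opening: 0.0879
finger_force: 0.0
top 284 [[682.0, 60.0], [691.0, -49.0], [702.0, -48.0], [694.0, 61.0]] [ 11. 109.]
top 536 [[681.0, 60.0], [689.0, -49.0], [702.0, -48.0], [694.0, 61.0]] [ 13. 109.]
side 182 [[680.0, 53.0], [687.0, -50.0], [700.0, -49.0], [693.0, 53.0]] [ 13. 103.]
side 490 [[676.0, 60.0], [686.0, -52.0], [700.0, -50.0], [690.0, 62.0]] [ 14. 112.]
bar [[687.0, 156.0], [713.0, -182.0], [753.0, -179.0], [728.0, 159.0]] [ 41. 339.]
bar [[683.0, 158.0], [710.0, -185.0], [753.0, -182.0], [725.0, 162.0]] [ 43. 345.]
[ 0.38628594 -0.01762998  0.207032  ] 8.3
```

View pics/c5.png

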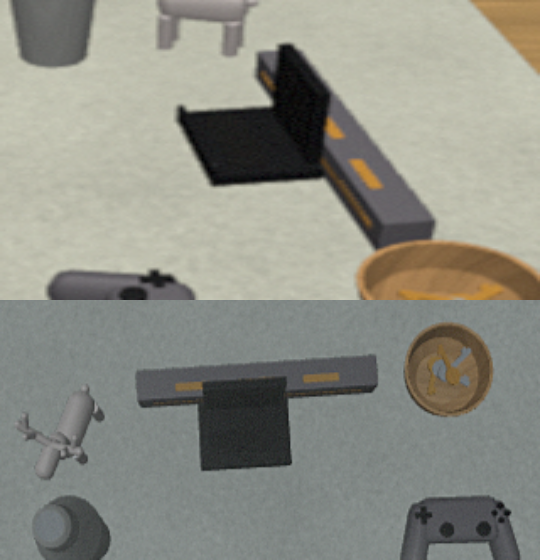

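The stand is upright with its back against the bar. The back edge, (694,61) to (702,−48) mm, lies on the bar's front line to within about 1 mm, and the other objects haven't moved.

```bash
python3 -c "from station import *;print(finish_job())"
```

```text
the job is handed in; nothing more can be done
None
```

The stand was tipped up onto its base and pushed flush against the charging bar, within the bar's length; nothing else was moved, and the job was handed in at about 8 s.

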